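# Find and mark the balance point of a plugged frame tube

## Task

A steel slug is stuck somewhere inside the square tube on the tipping stand. Nudge the tube along the stand, out over the fulcrum edge, only until it just tips by itself and lies lightly on the rubber rest with nothing touching it; then take the brass marker saddle from its sloping holder and set it astride the tube directly above the fulcrum edge to mark the balance point, and let go. Do not lift the tube off the stand or disturb the things around.

Things in the scene. Friction and masses are not known exactly. Their poses are not given: they have to be found in the camera images.
- bar: Square steel tube 24 x 24 x 200 mm, 0.4 kg. Origin: mid-length, centre of underside; y along it, rear end at +100 mm, front end (towards the edge) at -100; top face at z = 24 mm. A slug hidden inside puts its balance point up to 22 mm from mid-length. Tipped: front 0.1 rad down, and it stays so. A finger pressing on its rear end holds it down by friction: back off after each small nudge.
- stand: Fixed stand: level steel deck 90 mm wide, top 70 mm above the bench, from the fulcrum edge 230 mm along +y; the tube is pushed along -y. Guide strips (6 mm high, 28 mm apart) on the deck from 40 to 230 mm behind the edge keep the tube straight. Foot 8 mm thick, 100 mm wide, runs on 120 mm beyond the edge. Origin on the bench below the middle of the edge.
- edge (a point): Middle of the fulcrum edge, on the deck's top, 70 mm above the bench. Axes as the stand's: x along the edge, -y the way the tube is pushed, z up.
- rest: Post on the stand 60 mm beyond the fulcrum edge with a round rubber bar, 16 mm thick, across the tube's path, its top 64 mm above the bench (6 mm below the deck): it catches the tipped tube. Origin on the bench below that bar. The farther the tube is pushed past its balance point, the harder it bears on the rest: about 0.07 N per mm.
- marker: Brass saddle, 60 g, 60 mm tall. Two legs (x = +-18 mm, 6 thick, 12 long, 30 apart inside), the tube passing between them along y; bridge 42 mm in x, 24 in y, underside at z = 12 mm (rests on the tube's top), 6 thick; plain tab above, z = 18 to 60 mm, 26 mm in x, 14 thick in y: grip it across y. Origin: centre between the leg tips. Starts leaning 35 degrees on the holder.
- holder: Fixed wooden holder, foot 90 x 80 mm, about 80 mm high. Its ramp slopes 35 degrees down towards the holder's -x, with a 16 mm lip at the low side that the marker's leg stands against; the marker's tab leans 35 degrees from vertical towards the holder's -x. Origin on the bench; the ramp's middle, where the marker stands, is 55 mm above it.
- bin: Fixed grey open plastic bin, 110 x 90 x 50 mm, beside the work; bystander. Origin under its centre. Bin and holder may have swapped sides.
- jar: White jar, 64 mm wide, 90 mm tall; bystander. Origin under its centre.
- wrench: Steel wrench 180 mm long lying on the bench; bystander. Origin near its middle, underneath.
- cup: White cup, 80 mm wide, 95 mm tall; bystander. Origin under its centre.
Not all that is in view belongs to the job. Of the things that look like the bar, the smaller one is meant.

How it is judged:
By the outcome, as a careful person would: the job done as asked, in the order asked, and still so for the second after the job is handed in, with the robot touching nothing.
It also fails if it takes over 72 s, if anything falls off the work surface, if the arm or the gripper's body presses on something with over 40 N, if the wrist force passes 120 N, or if a joint passes its speed limit or range.

## Robot

A 6-joint arm with a two-finger parallel gripper is mounted at the origin on the work surface. World frame = base frame: x ahead of the robot, y to its left, z up, the work surface at z = 0. Lengths are in m, angles in rad, forces in N, time in s.
With the tool pointing down it reaches from about 0.35 to 0.975 m from the base axis. Payload 4.9 kg.
Tool frame: the origin (TCP) lies at the very end of the fingers, on their centre line; the grasp point (between the pads) lies 19 mm behind it; z points along the fingers, y is the line along which they close (so a half turn about z gives the same grasp; the last joint's range is limited). The gripper opens to 85 mm and grips with 20 to 120 N. Pads are 22 mm wide; open, the fingers measure 114 mm over their backs; the gripper's body (76 mm by 85 mm) begins 54 mm behind the grasp point. The pads swing forward as they close: fully open they stand 13 mm farther back than shut.
Start: joints at [1.125, 0.053, 1.613, -0, 1.476, -0.119], TCP at [0.201, 0.592, 0.231] pointing down, gripper open.
Joint ranges: [-3.01, 3.01], [-1.01, 2.22], [0.06, 2.58], [-1.02, 4.17], [0.09, 2.62], [-3.14, 3.14]. Speed limits (rad/s): [2.57, 2.57, 3.14, 3.14, 3.14, 3.14].

## Interface

Orientations are given as a rotation vector (axis times angle).
In Python, from station import * gives the robot as it stands.
- The arm moves only by the shell command python3 -m crank 'ROWS' [OPENING] [FORCE]. ROWS is JSON, a list of rows, each an object with "offset": the shift along the tool's x, y, z in m, a list of three; "twist": the turn, a rotation vector about the tool's x, y, z in degrees, a list of three. In form: [{"offset": [x, y, z], "twist": [rx, ry, rz]}, ...]. A call has 1 to 20 rows; each row is the pose to reach, as a shift and turn from the pose commanded when the call began, along the tool's axes at that moment; what a row does not reach only later rows make up. A row lasts 1/8 s, in which the tool goes at most 62.5 mm and 10.7 degrees, less where a joint would pass 70% of its speed; a pose out of reach is approached as far as the arm can. A call with a gripper value outside its range is refused whole. OPENING is the opening, from 0 (shut) to 1 (fully open), set as the call begins (- or left out, the last holds). The fingers move at their own pace and stop on an object; FORCE is the grip in N (left out, the last holds). Time passes only in rows, so rows that repeat a pose let the fingers close. It gives the time, the measured TCP pose, the force, the opening and the grip force at its end, in the units of the state.
- get_obs(): the state, without advancing time (a new reading comes with each control period).
- get_image(name): name is "scene" or "top" or "wrist"; returns the picture (420x560x3 uint8, red, green, blue); there is no depth.
- get_calibration(name): a dict with "intrinsics" (3x3 intrinsics, pixels), "world_from_camera" (4x4, takes a point from camera to world coordinates); the wrist camera has in their place "tool_from_camera" (4x4, takes a point from camera to tool coordinates, whose origin is the TCP and whose axes are the flange's). Camera axes: x right, y up, looking along -z (the intrinsics and any distortion apply to the point x, -y, -z); pixel columns grow to the right and rows downward; lengths in m; the calibration is good to about 2 mm. A picture is of the moment at which its call begins: read the wrist's pose just before it. get_calibration takes no time and is no camera call.
- finish_job(): hands the job in; it is judged then, once.
Trained networks look in the newest picture that a camera, given by its name, has taken for a name from the list of things; names that differ only in an ending like _2 or _b are one class to them, and where a whole thing is asked for, a point or a joint stands for the part that bears it (a point fixed in the world has none). Each returns a list of dicts, best first, with "confidence" (0 to 1); they miss things now and then, are a little off and sometimes report something else, mostly with a low value. They report only what shows in the picture. A call takes as long as a camera call. They do not tell look-alikes from the thing itself.
- cut_out(query, camera): "region" (420x560 bool, what is visible of it) and "rect" ([centre column, centre row, width, height] in pixels, round what is visible of it).
The state is a dict: "t": time; "q": joint angles; "dq": joint speeds; "effort": joint torques, N m; "tool_pos": TCP position; "tool_rot": TCP orientation; "contact_force": force on the tool from outside, world axes, zero at the start; "wrist_torque": the same for the moment, N m; "opening": finger opening in m; "grip_force": force on a finger pad.
Only numpy, scipy, OpenCV 4.12 (cv2) and the standard library are available. Lean on these libraries where they do the work, as an engineer would, in place of code of your own. Each camera call takes 0.05 s, during which the arm holds its last target. There are 200 camera calls.

## Working session

There is one attempt and no reset: what is moved stays moved. The work goes in short steps, Python scripts to look and compute and a shell command to move; the robot and the scene stay as the last step left them, time stands still between calls to the robot, and variables do not carry over. Pictures are saved under pics/ and viewed, at most 11 in all, crops included, and the job is handed in when it is done.

```bash
mkdir -p pics; ls
cat > h.py <<'E'
from station import *
import numpy as np, cv2
from scipy.spatial.transform import Rotation as R
def cam(n):
    c=get_calibration(n); return c
def ray(n,uv,wfc=None):
    c=get_calibration(n);K=np.array(c["intrinsics"]);T=np.array(c["world_from_camera"]) if wfc is None else wfc
    p=np.linalg.inv(K)@np.array([uv[0],uv[1],1.]); d=T[:3,:3]@np.array([p[0],-p[1],-p[2]])
    return T[:3,3],d
def atz(n,uv,z,wfc=None):
    o,d=ray(n,uv,wfc); return o+d*(z-o[2])/d[2]
def proj(n,P,wfc=None):
    c=get_calibration(n);K=np.array(c["intrinsics"]);T=np.array(c["world_from_camera"]) if wfc is None else wfc
    q=(np.atleast_2d(P)-T[:3,3])@T[:3,:3]; u=np.c_[q[:,0],-q[:,1],-q[:,2]]@K.T
    return u[:,:2]/u[:,2:]
def wrist():
    o=get_obs(); T=np.eye(4);T[:3,:3]=R.from_rotvec(o["tool_rot"]).as_matrix();T[:3,3]=o["tool_pos"]
    return T@np.array(get_calibration("wrist")["tool_from_camera"])
def save(im,f): cv2.imwrite("pics/"+f,np.ascontiguousarray(im[:,:,::-1]))
E
python3 - <<'E'
from h import *
np.set_printoptions(precision=3,suppress=True)
ims=[get_image("scene"),get_image("top")]
for n in("scene","top"):
    c=get_calibration(n);print(n,c)
    for q in("bar","stand","rest","marker","holder","bin","jar","wrench","cup"):
        r=cut_out(q,n)
        print(q,[(round(x["confidence"],2),np.round(x["rect"]).astype(int).tolist()) for x in r])
save(np.vstack([ims[0]]),"s0.png");save(ims[1],"t0.png")
print(get_obs())
E
```

```text
pics
scene {'intrinsics': array([[512.52 ,   0.   , 283.836],
       [  0.   , 512.52 , 212.233],
       [  0.   ,   0.   ,   1.   ]]), 'world_from_camera': array([[ 0.842, -0.456,  0.289,  0.888],
       [ 0.54 ,  0.705, -0.46 , -0.544],
       [ 0.006,  0.543,  0.839,  1.106],
       [ 0.   ,  0.   ,  0.   ,  1.   ]])}
bar [(0.77, [283, 198, 62, 69]), (0.67, [248, 133, 100, 29]), (0.4, [225, 370, 35, 49])]
stand [(0.74, [283, 211, 108, 126])]
rest [(0.71, [256, 239, 29, 24])]
marker [(0.83, [169, 328, 28, 22])]
holder [(0.61, [181, 340, 55, 55])]
bin [(0.18, [172, 328, 33, 24])]
jar [(0.75, [337, 277, 27, 38])]
wrench [(0.85, [381, 224, 51, 56])]
cup [(0.84, [224, 370, 38, 50])]
top {'intrinsics': array([[416.166,   0.   , 282.334],
       [  0.   , 416.166, 212.48 ],
       [  0.   ,   0.   ,   1.   ]]), 'world_from_camera': array([[ 0.016,  0.988, -0.154,  0.37 ],
       [-1.   ,  0.015, -0.005, -0.021],
       [-0.002,  0.154,  0.988,  1.17 ],
       [ 0.   ,  0.   ,  0.   ,  1.   ]])}
bar [(0.97, [254, 226, 79, 12]), (0.75, [193, 312, 73, 83])]
stand [(0.9, [256, 226, 127, 41])]
rest [(0.22, [254, 226, 128, 44])]
marker [(0.59, [412, 235, 12, 21])]
holder [(0.98, [404, 232, 35, 37])]
bin [(0.85, [138, 237, 45, 48]), (0.33, [412, 234, 10, 20])]
jar [(0.96, [293, 152, 24, 30])]
wrench [(0.66, [219, 151, 30, 59])]
cup [(0.9, [407, 181, 34, 32]), (0.28, [254, 227, 135, 40])]
{'t': 1.0, 'q': array([ 1.125,  0.053,  1.613,  0.   ,  1.476, -0.119]), 'dq': array([ 0.001,  0.001, -0.   ,  0.   , -0.001, -0.   ]), 'effort': array([ -0.   , -39.368, -37.048,  -0.   ,   0.   ,  -0.   ]), 'tool_pos': array([0.201, 0.592, 0.231]), 'tool_rot': array([-0.511, -3.1  ,  0.   ]), 'contact_force': array([-0.42 ,  0.274,  0.042]), 'wrist_torque': array([ 0.016, -0.063, -0.011]), 'grip_force': 0.0, 'opening': 0.08537430490695347}
```

View pics/s0.png

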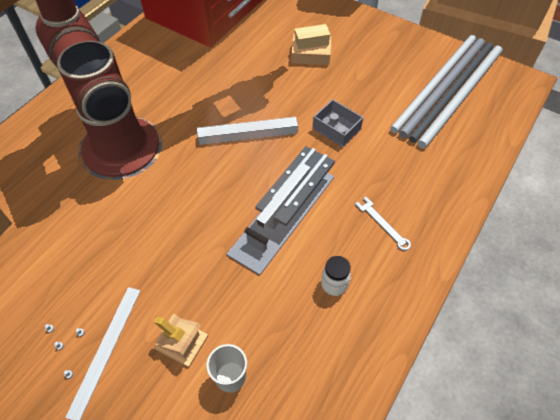

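View pics/t0.png

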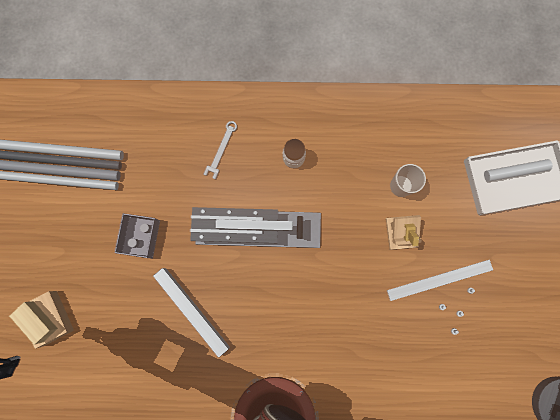

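Bar candidates in the top picture: tube on the stand (254,226), long loose bar (193,312), flat strip (440,280). The one on the stand, about 79 px (roughly 0.2 m) long, is the smaller and lies between the guides, so it fits. I'll confirm with an enlarged crop and measure.

Run:
```python
from h import *
np.set_printoptions(precision=4,suppress=True)
im=get_image("top"); s=get_image("scene")
a=cv2.resize(im[190:260,180:335],None,fx=5,fy=5,interpolation=cv2.INTER_CUBIC)[:350,:775]
b=cv2.resize(im[205:260,375:435],None,fx=4.5,fy=4.5,interpolation=cv2.INTER_CUBIC)[:240]
c=cv2.resize(s[300:370,140:220],None,fx=3.4,fy=3.4,interpolation=cv2.INTER_CUBIC)[:240]
o=np.zeros((595,790,3),np.uint8);o[:350,:a.shape[1]]=a;o[352:352+len(b),:b.shape[1]]=b;o[352:352+len(c),300:300+c.shape[1]]=c
save(o,"c0.png")
def mr(q,n,z,i=0):
    r=cut_out(q,n)[i]["region"].astype(np.uint8)
    p=np.argwhere(r)[:,::-1]
    P=np.array([atz(n,u,z)[:2] for u in p]).astype(np.float32)
    return P,cv2.minAreaRect(P)
for n in("top","scene"):
    for q,z in(("bar",.094),("stand",.04),("holder",.03),("marker",.09)):
        P,r=mr(q,n,z); print(n,q,r,P.mean(0))
```

```text
top bar ((0.283511221408844, 0.21133050322532654), (0.2660914659500122, 0.04466255009174347), 40.771358489990234) [0.2822 0.2109]Traceback (most recent call last):
  File "<stdin>", line 16, in <module>
  File "<stdin>", line 12, in mr
  File "h.py", line 11, in atz
    o,d=ray(n,uv,wfc); return o+d*(z-o[2])/d[2]
        ~~~^^^^^^^^^^
  File "h.py", line 7, in ray
    c=get_calibration(n);K=np.array(c["intrinsics"]);T=np.array(c["world_from_camera"]) if wfc is None else wfc
ValueError: time passes only in moves, steps and waits
```

View pics/c0.png

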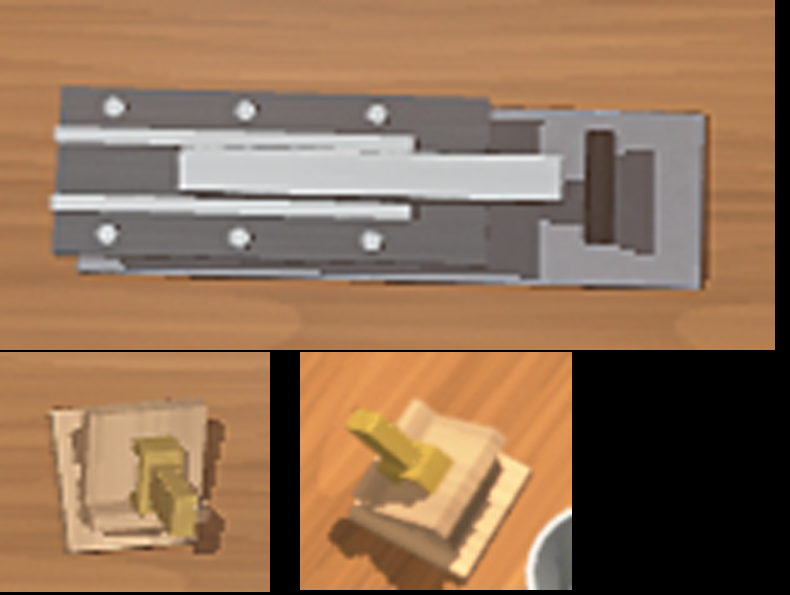

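The crop shows the tube on the deck between the guides: rear end at (215.6,224), front end at (292,225.4), fulcrum edge at about column 278. The marker's tab leans towards world -x, towards the robot. Next I'll turn these pixels into positions.

```bash
python3 - <<'E'
s=open('h.py').read()
s="import functools\n"+s.replace("def cam(n):\n    c=get_calibration(n); return c\n","_g=get_calibration\n@functools.lru_cache(None)\ndef get_calibration(n): return _g(n)\n")
open('h.py','w').write(s)
E
python3 - <<'E'
from h import *
np.set_printoptions(precision=4,suppress=True)
print(get_calibration("wrist"))
for k,u,z in(("barrear",(215.6,224),.094),("barfront",(292,225.4),.094),("edgeL",(278,210),.07),("edgeR",(277.6,242.4),.07),("deckrearL",(192,207.5),.07),("deckrearR",(190.7,241),.07),("footR",(320,247.5),.008),("footL",(321,213),.008),("holder foot BL",(390,249),.0),("hfTL",(386.3,218),.0)):
    print(k,atz("top",u,z))
get_image("top");get_image("scene")
for n in("top","scene"):
    for q,z in(("holder",.03),("marker",.085)):
        r=cut_out(q,n)
        if not r: print(n,q,"none");continue
        p=np.argwhere(r[0]["region"])[:,::-1]
        P=np.array([atz(n,u,z)[:2] for u in p]).astype(np.float32)
        print(n,q,cv2.minAreaRect(P),P.mean(0))
o=get_obs();print(R.from_rotvec(o["tool_rot"]).as_matrix())
E
```

```text
{'intrinsics': array([[323.6632,   0.    , 279.9289],
       [  0.    , 323.6632, 210.8248],
       [  0.    ,   0.    ,   1.    ]]), 'tool_from_camera': array([[-0.0008,  0.9571,  0.2898,  0.0739],
       [ 1.    ,  0.0007,  0.0003,  0.0002],
       [ 0.    ,  0.2898, -0.9571, -0.1435],
       [ 0.    ,  0.    ,  0.    ,  1.    ]])}
barrear [0.5044 0.1575 0.094 ]
barfront [ 0.5038 -0.0415  0.094 ]
edgeL [ 0.5477 -0.004   0.07  ]
edgeR [ 0.4609 -0.0045  0.07  ]
deckrearL [0.551  0.2266 0.07  ]
deckrearR [0.461  0.2256 0.07  ]
footR [ 0.4536 -0.122   0.008 ]
footL [ 0.551  -0.1246  0.008 ]
holder foot BL [ 0.453  -0.3189  0.    ]
hfTL [ 0.5407 -0.3106  0.    ]
top holder ((0.49841925501823425, -0.3524935841560364), (0.08805577456951141, 0.09552204608917236), 6.256105899810791) [ 0.5012 -0.3425]
top marker ((0.4873676300048828, -0.3531290292739868), (0.03651154786348343, 0.052568335086107254), 88.0210952758789) [ 0.4875 -0.3539]
scene holder ((0.5059701204299927, -0.34736764430999756), (0.09757061302661896, 0.09246234595775604), 6.587646007537842) [ 0.5109 -0.3509]
scene marker ((0.48853600025177, -0.35722097754478455), (0.07344004511833191, 0.03204062953591347), 2.45401668548584) [ 0.4909 -0.3553]
[[-0.9471  0.321   0.    ]
 [ 0.321   0.9471  0.    ]
 [-0.      0.     -1.    ]]
```

```bash
python3 -m crank '[{"offset":[-0.461,-0.416,0.031],"twist":[0,0,-18.7]},{"offset":[-0.461,-0.416,0.031],"twist":[0,0,-18.7]},{"offset":[-0.461,-0.416,0.031],"twist":[0,0,-18.7]},{"offset":[-0.461,-0.416,0.031],"twist":[0,0,-18.7]},{"offset":[-0.461,-0.416,0.031],"twist":[0,0,-18.7]},{"offset":[-0.461,-0.416,0.031],"twist":[0,0,-18.7]},{"offset":[-0.461,-0.416,0.031],"twist":[0,0,-18.7]},{"offset":[-0.461,-0.416,0.031],"twist":[0,0,-18.7]},{"offset":[-0.461,-0.416,0.031],"twist":[0,0,-18.7]},{"offset":[-0.461,-0.416,0.031],"twist":[0,0,-18.7]},{"offset":[-0.461,-0.416,0.031],"twist":[0,0,-18.7]},{"offset":[-0.461,-0.416,0.031],"twist":[0,0,-18.7]},{"offset":[-0.461,-0.416,0.031],"twist":[0,0,-18.7]}]' 0 20
python3 - <<'E'
from h import *
np.set_printoptions(precision=4,suppress=True)
o=get_obs();W=wrist();im=get_image("wrist");save(cv2.resize(im,(784,588),interpolation=cv2.INTER_CUBIC),"w1.png")
print(o["tool_pos"],R.from_rotvec(o["tool_rot"]).as_matrix());np.save("W1.npy",W)
E
```

```text
t: 3.12
tool_pos: [0.5033, 0.051, 0.2004]
tool_rot: [-0.002, 3.141, 0.0]
contact_force: [0.4, 0.3, -0.0]
opening: 0.0004
grip_force: 0.0
[0.5033 0.051  0.2004] [[-1.     -0.0013  0.0001]
 [-0.0013  1.      0.0002]
 [-0.0001  0.0002 -1.    ]]
```

View pics/w1.png

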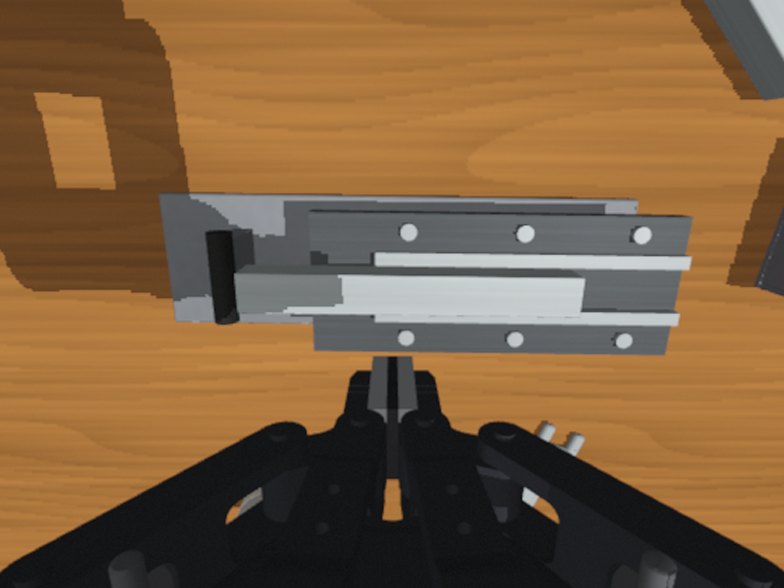

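The wrist view (scaled 1.4x) shows the edge from (310,212) to (315,350), the tube's top face rear end at column 583 and front end at 236, and the rest bar at about (223,278).

Run:
```python
from h import *
np.set_printoptions(precision=4,suppress=True)
W=np.load("W1.npy")
for k,u,z in(("edge+-x far?",(310,212),.07),("edge near",(315,350),.07),("deckrear",(691,217),.07),("deckrear",(665,354),.07),("rear",(583,278),.094),("rear",(583,317),.094),("front",(236,275),.094),("front",(237,313),.094),("rest",(223,278),.064)):
    print(k,atz("wrist",np.array(u)/1.4,z,W))
```

```text
edge+-x far? [0.4605 0.0022 0.07  ]
edge near [0.55   0.0008 0.07  ]
deckrear [0.4633 0.2307 0.07  ]
deckrear [0.5528 0.2308 0.07  ]
rear [0.4949 0.1601 0.094 ]
rear [0.5185 0.163  0.094 ]
front [ 0.4932 -0.0375  0.094 ]
front [ 0.5161 -0.0391  0.094 ]
rest [ 0.5029 -0.0566  0.064 ]
```

```bash
python3 -m crank '[{"offset":[-0.002,0.149,0.05],"twist":[0,0,0]},{"offset":[-0.002,0.149,0.05],"twist":[0,0,0]},{"offset":[-0.002,0.149,0.05],"twist":[0,0,0]},{"offset":[-0.002,0.149,0.09],"twist":[0,0,0]},{"offset":[-0.002,0.149,0.118],"twist":[0,0,0]},{"offset":[-0.002,0.149,0.118],"twist":[0,0,0]},{"offset":[-0.002,0.149,0.118],"twist":[0,0,0]},{"offset":[-0.002,0.141,0.118],"twist":[0,0,0]},{"offset":[-0.002,0.135,0.118],"twist":[0,0,0]},{"offset":[-0.002,0.135,0.118],"twist":[0,0,0]}]'
python3 - <<'E'
from h import *
W=wrist();im=get_image("wrist");save(cv2.resize(im,(784,588)),"w2.png");print(get_obs()["tool_pos"],get_obs()["contact_force"])
E
```

```text
t: 4.42
tool_pos: [0.5062, 0.1843, 0.083]
tool_rot: [0.002, 3.141, 0.0]
contact_force: [0.7, -0.4, 1.2]
opening: -0.0004
grip_force: 0.0
[0.50608035 0.18454539 0.08281286] [0.17629835 0.07826959 0.88551041]
```

View pics/w2.png

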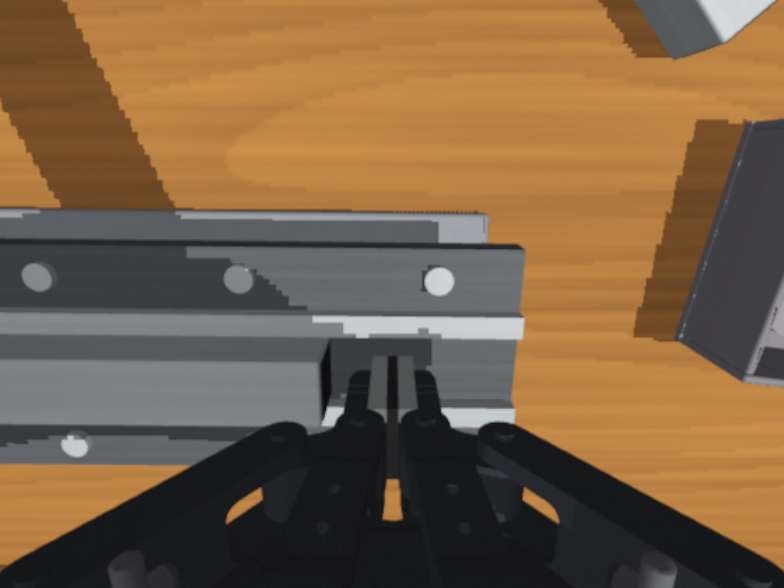

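The fingers are just behind the tube's rear end (col ~322), clear of the guides. Pushing now.

```bash
python3 -m crank '[{"offset":[0,-0.004,0],"twist":[0,0,0]},{"offset":[0,-0.008,0],"twist":[0,0,0]},{"offset":[0,-0.012,0],"twist":[0,0,0]},{"offset":[0,-0.016,0],"twist":[0,0,0]},{"offset":[0,-0.020,0],"twist":[0,0,0]},{"offset":[0,-0.024,0],"twist":[0,0,0]},{"offset":[0,-0.028,0],"twist":[0,0,0]},{"offset":[0,-0.032,0],"twist":[0,0,0]},{"offset":[0,-0.035,0],"twist":[0,0,0]},{"offset":[0,-0.037,0],"twist":[0,0,0]},{"offset":[0,-0.037,0],"twist":[0,0,0]}]'
cat > chk.py <<'E'
from h import *
import sys
W=wrist();im=get_image("wrist");o=get_obs();t=get_image("top");s=get_image("scene")
np.savez(sys.argv[1],im=im,t=t,s=s,W=W)
print(o["t"],o["tool_pos"],o["contact_force"])
def ends(z=.094):
    # tube's top face in the top view: bright run along its centre row
    r=[atz("top",(c,224.8),z)[1] for c in (0,)]
g=cv2.cvtColor(t,cv2.COLOR_RGB2GRAY).astype(float)
b=g[222:228,195:335].mean(0)
d=np.diff(b); 
print("top: rise col",195+d.argmax(),"drop col",195+d.argmin(), np.round(b[::4]).astype(int).tolist())
if len(sys.argv)>2:
    p=np.load(sys.argv[2]+".npz")
    for k in("t","s"):
        q={"t":t,"s":s}[k]; q0=p[k]
        m=np.abs(q.astype(int)-q0).max(2)
        a=m[200:250,195:325] if k=="t" else m[150:270,230:335]
        print(k,"changed px",(a>25).sum())
E
python3 chk.py a0
```

```text
t: 5.85
tool_pos: [0.5057, 0.1477, 0.0823]
tool_rot: [0.001, 3.142, -0.001]
contact_force: [0.3, 0.7, 0.9]
opening: -0.0003
grip_force: 0.6
5.9 [0.50573982 0.14765346 0.08228988] [0.17671724 0.72871699 0.27573184]
top: rise col 321 drop col 302 [70, 60, 63, 60, 58, 66, 100, 96, 49, 55, 74, 86, 136, 135, 136, 136, 136, 136, 136, 136, 136, 136, 137, 137, 137, 137, 215, 77, 101, 141, 139, 158, 143, 142, 142]
```

```bash
python3 -m crank '[{"offset":[0,-0.003,0],"twist":[0,0,0]},{"offset":[0,-0.006,0],"twist":[0,0,0]},{"offset":[0,-0.009,0],"twist":[0,0,0]},{"offset":[0,-0.011,0],"twist":[0,0,0]},{"offset":[0,-0.011,0],"twist":[0,0,0]},{"offset":[0,-0.006,0],"twist":[0,0,0]},{"offset":[0,-0.006,0],"twist":[0,0,0]}]'
python3 chk.py b0 a0
python3 -m crank '[{"offset":[0,-0.004,0],"twist":[0,0,0]},{"offset":[0,-0.007,0],"twist":[0,0,0]},{"offset":[0,-0.007,0],"twist":[0,0,0]},{"offset":[0,-0.002,0],"twist":[0,0,0]},{"offset":[0,-0.002,0],"twist":[0,0,0]}]'
python3 chk.py b1 b0
python3 - <<'E'
from h import *
a=np.load("b0.npz");b=np.load("b1.npz")
d=np.abs(a["im"].astype(int)-b["im"]).max(2);print((d[220:320,0:235]>25).sum())
o=np.hstack([b["im"][150:330,0:390]]);save(cv2.resize(np.vstack([b["im"][150:330,:390],b["s"][150:270,170:560]]),None,fx=1.9,fy=1.9),"b1.png")
E
```

```text
t: 6.88
tool_pos: [0.5056, 0.142, 0.0822]
tool_rot: [0.0, -3.141, 0.001]
contact_force: [0.3, 0.1, -0.1]
opening: 0.0001
grip_force: 0.0
6.925 [0.5056394  0.14191316 0.0821985 ] [-0.58919347 -0.47009065  0.86893523]
top: rise col 299 drop col 306 [68, 73, 62, 63, 60, 59, 74, 96, 97, 57, 70, 81, 104, 136, 136, 136, 136, 136, 136, 136, 136, 136, 137, 137, 137, 138, 148, 208, 69, 123, 136, 140, 143, 142, 142]
t changed px 749
s changed px 588
t: 7.65
tool_pos: [0.5057, 0.1401, 0.0823]
tool_rot: [0.0, -3.141, 0.001]
contact_force: [-0.5, -0.4, -0.5]
opening: 0.0001
grip_force: 0.0
7.7 [0.50562947 0.14002637 0.08221906] [ 0.74961904 -0.44429314 -0.34110718]
top: rise col 300 drop col 307 [69, 71, 62, 64, 63, 60, 67, 100, 96, 51, 60, 77, 90, 136, 136, 136, 136, 136, 136, 136, 136, 137, 137, 137, 137, 138, 133, 209, 175, 101, 136, 140, 143, 142, 142]
t changed px 308
s changed px 198
239
```

View pics/b1.png

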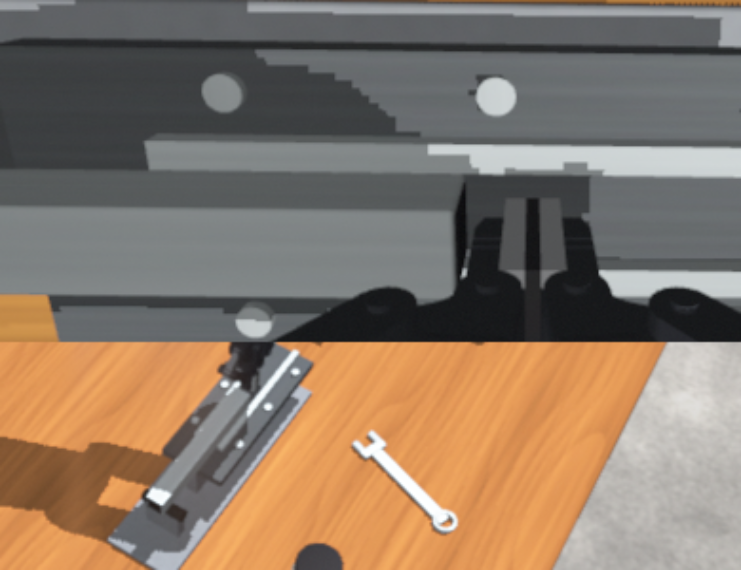

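Wrist view: the tube still lies level, with its rear edge at crop (458,250) and the fingers backed off. Next: repeated 2 mm nudges, gated on a tip detector that watches the tube's face edges in the wrist view.

```bash
cat > tip.py <<'E'
from h import *
import sys
def edges(im):
    g=cv2.cvtColor(im,cv2.COLOR_RGB2GRAY).astype(float)[235:320,170:225].mean(1)
    d=np.abs(np.diff(cv2.GaussianBlur(g[:,None],(1,3),0)[:,0])); o=[]
    for lo,hi in((250-235,275-235),(292-235,318-235)):
        w=d[lo:hi]; i=lo+w.argmax(); o.append(i+235)
    return np.array(o)
if __name__=="__main__":
    o=get_obs();im=get_image("wrist");e=edges(im);r=edges(np.load("b1.npz")["im"])
    print("TIP",round(o["t"],2),o["tool_pos"].round(4),e,r,flush=True); np.save("last.npy",im)
    sys.exit(int(abs(e-r).max()>=2))
E
N='x'
python3 tip.py && python3 -m crank '[{"offset":[0,-0.004,0],"twist":[0,0,0]},{"offset":[0,-0.007,0],"twist":[0,0,0]},{"offset":[0,-0.007,0],"twist":[0,0,0]},{"offset":[0,-0.002,0],"twist":[0,0,0]},{"offset":[0,-0.002,0],"twist":[0,0,0]}]' | grep force && python3 tip.py && python3 -m crank '[{"offset":[0,-0.004,0],"twist":[0,0,0]},{"offset":[0,-0.007,0],"twist":[0,0,0]},{"offset":[0,-0.007,0],"twist":[0,0,0]},{"offset":[0,-0.002,0],"twist":[0,0,0]},{"offset":[0,-0.002,0],"twist":[0,0,0]}]' | grep force && python3 tip.py && python3 -m crank '[{"offset":[0,-0.004,0],"twist":[0,0,0]},{"offset":[0,-0.007,0],"twist":[0,0,0]},{"offset":[0,-0.007,0],"twist":[0,0,0]},{"offset":[0,-0.002,0],"twist":[0,0,0]},{"offset":[0,-0.002,0],"twist":[0,0,0]}]' | grep force && python3 tip.py
```

```text
TIP 7.8 [0.5057 0.1399 0.0822] [260 301] [260 301]
contact_force: [-0.2, -0.3, -0.8]
grip_force: 0.0
TIP 8.47 [0.5056 0.1381 0.0822] [260 301] [260 301]
contact_force: [-0.4, 0.4, 1.0]
grip_force: 0.0
TIP 9.15 [0.5056 0.136  0.0822] [270 301] [260 301]
```

Run:
```python
from h import *
b=np.load("last.npy");a=np.load("b1.npz")["im"]
save(cv2.resize(np.vstack([a[230:330,:390],b[230:330,:390]]),None,fx=2,fy=2),"l1.png")
```

```text
(no output)
```

View pics/l1.png

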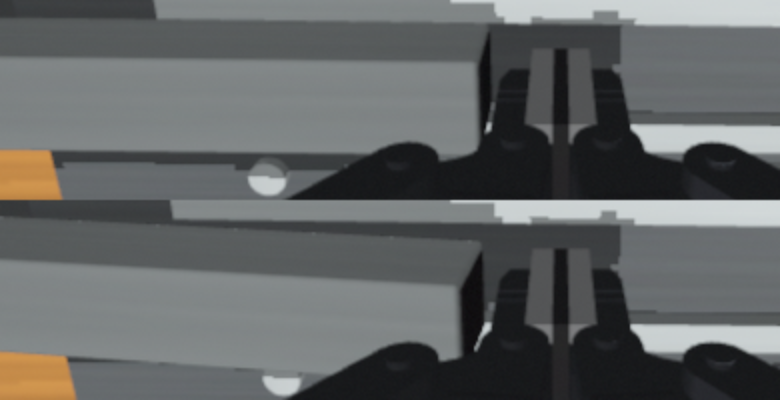

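The lower strip shows the rear end clearly raised and slanted: the tube has tipped and the fingers are clear of it. Now I back off and go to look at the marker.

```bash
python3 -m crank '[{"offset":[0,0.03,0],"twist":[0,0,0]},{"offset":[0,0.03,-0.03],"twist":[0,0,0]},{"offset":[0,0.03,-0.09],"twist":[0,0,0]},{"offset":[0,0.03,-0.15],"twist":[0,0,0]},{"offset":[0,-0.03,-0.158],"twist":[0,0,0]},{"offset":[0.016,-0.476,-0.158],"twist":[0,0,0]},{"offset":[0.016,-0.476,-0.158],"twist":[0,0,0]},{"offset":[0.016,-0.476,-0.158],"twist":[0,0,0]},{"offset":[0.016,-0.476,-0.158],"twist":[0,0,0]},{"offset":[0.016,-0.476,-0.158],"twist":[0,0,0]},{"offset":[0.016,-0.476,-0.158],"twist":[0,0,0]},{"offset":[0.016,-0.476,-0.158],"twist":[0,0,0]},{"offset":[0.016,-0.476,-0.158],"twist":[0,0,0]},{"offset":[0.016,-0.476,-0.158],"twist":[0,0,0]},{"offset":[0.016,-0.476,-0.158],"twist":[0,0,0]}]' 1
python3 - <<'E'
from h import *
np.set_printoptions(precision=4,suppress=True)
W=wrist();im=get_image("wrist");np.savez("h1.npz",im=im,W=W);print(get_obs()["tool_pos"])
for q in("marker","holder"):
    for r in cut_out(q,"wrist")[:2]:
        p=cv2.minAreaRect(np.argwhere(r["region"])[:,::-1].astype(np.float32)); print(q,r["confidence"],r["rect"],p)
save(cv2.resize(im,None,fx=1.4,fy=1.4,interpolation=cv2.INTER_CUBIC),"h1.png")
E
```

```text
t: 11.08
tool_pos: [0.4898, -0.3387, 0.2402]
tool_rot: [0.002, -3.141, -0.001]
contact_force: [0.7, 0.1, -0.1]
opening: 0.0852
grip_force: 0.0
[ 0.4899 -0.3386  0.2404]
marker 0.69 [266.2, 190.2, 29.3, 57.5] ((264.7317199707031, 187.0853729248047), (56.87224578857422, 25.509685516357422), 83.6598129272461)
holder 0.77 [269.6, 192.8, 77.1, 87.3] ((270.57623291015625, 190.829833984375), (87.85292053222656, 70.15816497802734), 85.31410217285156)
```

View pics/h1.png

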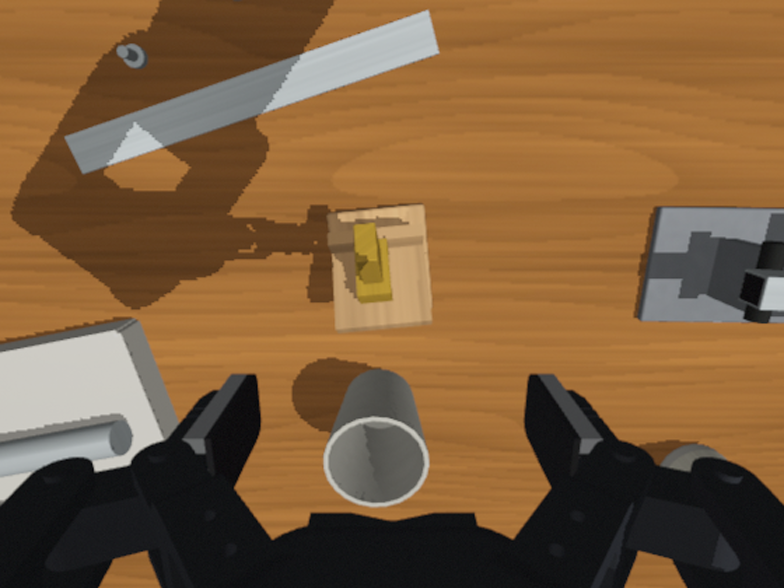

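The wrist view shows the marker at 1.4x: tab top (366,228), bridge (374,265), far end (375,297). The cup stands beyond it at (376,450). Next I fit the marker model to the silhouettes.

```bash
cat > fit.py <<'E'
from h import *
from scipy.optimize import minimize
np.set_printoptions(precision=4,suppress=True)
def box(x,y,z): return np.array([[a,b,c] for a in x for b in y for c in z])
parts=[box((-.021,-.015),(-.006,.006),(0,.012)),box((.015,.021),(-.006,.006),(0,.012)),box((-.021,.021),(-.012,.012),(.012,.018)),box((-.013,.013),(-.007,.007),(.018,.06))]
S=4
def sil(n,p,Rm,W):
    m=np.zeros((420*S,560*S),np.uint8)
    for b in parts:
        u=proj(n,b@Rm.T+p,W); cv2.fillConvexPoly(m,cv2.convexHull(np.round((u+.5)*S).astype(np.int32)),1)
    return m>0
def fit(views,x0,mk,step=(.006,.006,.004,.08)):
    def cost(v):
        p,Rm=mk(v); return sum(1-(s&g).sum()/(s|g).sum() for n,W,g in views for s in[sil(n,p,Rm,W)])
    s=np.vstack([x0]+[np.array(x0)+np.eye(len(x0))[i]*step[i] for i in range(len(x0))])
    r=minimize(cost,x0,method="Nelder-Mead",options=dict(initial_simplex=s,xatol=1e-4,fatol=1e-3,maxiter=120)); return r
def up(g): return cv2.resize(g.astype(np.uint8),None,fx=S,fy=S,interpolation=cv2.INTER_NEAREST)>0
E
python3 - <<'E'
from fit import *
get_image("top");get_image("scene");d=np.load("h1.npz");W=wrist();get_image("wrist")
V=[]
for n in("wrist","top","scene"):
    r=cut_out("marker",n)
    for k in r[:2]: print(n,k["confidence"],k["rect"])
    if r and r[0]["confidence"]>.4: V.append((n,W if n=="wrist" else None,up(r[0]["region"])))
mk=lambda v:(np.array(v[:3]),R.from_euler("z",v[3]).as_matrix()@R.from_euler("y",-35,degrees=True).as_matrix())
for vs,l in([V,"all"],[V[:1],"wrist only"],[V[1:],"fixed"]):
    r=fit(vs,[.50,-.355,.055,.09],mk); print(l,r.x,r.fun)
E
```

```text
wrist 0.7 [268.1, 186.3, 27.5, 56.5]
scene 0.82 [169.4, 329.2, 31.8, 23.4]
scene 0.4 [282.8, 211.2, 108.0, 126.3]
all [ 0.5002 -0.3523  0.0531  0.1057] 0.22601776185665612
wrist only [ 0.4992 -0.3524  0.0567  0.0862] 0.06294854355269952
fixed [ 0.5023 -0.3535  0.0559  0.0721] 0.16323226376214306
```

```bash
cat > rel.py <<'E'
from h import *
def rel(p,Rt):
    o=get_obs();C=R.from_rotvec(o["tool_rot"]).as_matrix()
    return (C.T@(np.array(p)-o["tool_pos"])).round(4),np.degrees(R.from_matrix(C.T@Rt).as_rotvec()).round(2)
E
python3 - <<'E'
from rel import *
Rm=R.from_euler("z",.09).as_matrix()@R.from_euler("y",-35,degrees=True).as_matrix()
p=np.array([.500,-.3525,.055]);Rt=Rm@np.diag([-1,1,-1.])
for h in(.103,.023): print(p+h*Rm[:,2],rel(p+h*Rm[:,2],Rt))
E
```

```text
[ 0.44116073 -0.35780988  0.13937266] (array([ 0.0485, -0.018 ,  0.101 ]), array([ -1.58, -34.97,  -4.99]))
[ 0.48686113 -0.3536857   0.0738405 ] (array([ 0.0028, -0.0139,  0.1666]), array([ -1.58, -34.97,  -4.99]))
```

```bash
python3 -m crank '[{"offset":[0.0485,-0.018,0.02],"twist":[-0.5,-10,-1.5]},{"offset":[0.0485,-0.018,0.03],"twist":[-1,-20,-3]},{"offset":[0.0485,-0.018,0.06],"twist":[-1.5,-30,-4.3]},{"offset":[0.0485,-0.018,0.101],"twist":[-1.58,-35,-5]},{"offset":[0.0485,-0.018,0.101],"twist":[-1.58,-35,-5]},{"offset":[0.0485,-0.018,0.101],"twist":[-1.58,-35,-5]},{"offset":[0.0485,-0.018,0.101],"twist":[-1.58,-35,-5]}]'
python3 - <<'E'
from fit import *
from rel import *
W=wrist();get_image("wrist");r=cut_out("marker","wrist")[0];print(r["confidence"],r["rect"])
mk=lambda v:(np.array([v[0],v[1],.055]),R.from_euler("z",v[2]).as_matrix()@R.from_euler("y",-35,degrees=True).as_matrix())
f=fit([("wrist",W,up(r["region"]))],[.50,-.3525,.09],mk,(.006,.006,.08));print(f.x,f.fun)
p,Rm=mk(f.x);print(rel(p+.023*Rm[:,2],Rm@np.diag([-1,1,-1.])))
p,Rm=mk([.5,-.3525,.09]);print(rel(p+.023*Rm[:,2],Rm@np.diag([-1,1,-1.])))
E
```

```text
t: 12.4
tool_pos: [0.4426, -0.3595, 0.1428]
tool_rot: [-0.117, 2.526, 0.03]
contact_force: [-0.0, 0.9, 0.5]
opening: 0.0853
grip_force: 0.0
0.79 [284.4, 217.8, 30.1, 65.0]
[ 0.5027 -0.3522  0.1003] 0.1030184493227464
(array([0.0002, 0.0014, 0.0831]), array([-0.48,  0.09, -0.32]))
(array([0.0024, 0.0015, 0.0815]), array([-0.14,  0.1 ,  0.16]))
```

```bash
python3 -m crank '[{"offset":[0.001,0.001,0.02],"twist":[0,0,0]},{"offset":[0.001,0.001,0.04],"twist":[0,0,0]},{"offset":[0.001,0.001,0.06],"twist":[0,0,0]},{"offset":[0.001,0.001,0.074],"twist":[0,0,0]},{"offset":[0.001,0.001,0.08],"twist":[0,0,0]},{"offset":[0.001,0.001,0.08],"twist":[0,0,0]}]'
python3 -m crank '[{"offset":[0,0,0],"twist":[0,0,0]},{"offset":[0,0,0],"twist":[0,0,0]},{"offset":[0,0,0],"twist":[0,0,0]},{"offset":[0,0,0],"twist":[0,0,0]},{"offset":[0,0,0],"twist":[0,0,0]},{"offset":[0,0,0],"twist":[0,0,0]}]' 0 40
```

```text
t: 13.25
tool_pos: [0.4861, -0.353, 0.0733]
tool_rot: [-0.114, 2.528, 0.036]
contact_force: [-0.0, -0.1, 0.4]
opening: 0.0855
grip_force: 0.0
t: 14.0
tool_pos: [0.4858, -0.3532, 0.0735]
tool_rot: [-0.114, 2.528, 0.035]
contact_force: [-2.5, 0.0, 1.7]
opening: 0.0135
grip_force: 41.4
```

```bash
python3 -m crank '[{"offset":[0,0,-0.01],"twist":[0,0,0]},{"offset":[0,0,-0.03],"twist":[0,0,0]},{"offset":[0,0,-0.07],"twist":[0,0,0]},{"offset":[0,0,-0.12],"twist":[0,0,0]},{"offset":[0,0,-0.12],"twist":[0,0,0]}]'
python3 - <<'E'
from rel import *
Rm=(R.from_euler("z",-.01)*R.from_euler("x",.1)).as_matrix()
print(rel(np.array([.5055,0,.17])+.023*Rm[:,2],Rm@np.diag([-1,1,-1.])))
E
```

```text
t: 14.62
tool_pos: [0.4168, -0.3617, 0.1761]
tool_rot: [-0.113, 2.526, 0.025]
contact_force: [0.4, 0.7, -0.7]
opening: 0.0135
grip_force: 41.1
(array([-0.1091,  0.3501,  0.053 ]), array([-4.26, 34.84,  7.29]))
```

```bash
python3 -m crank '[{"offset":[-0.01,0.045,-0.01],"twist":[-1,8,1.7]},{"offset":[-0.025,0.09,0],"twist":[-2,17,3.5]},{"offset":[-0.05,0.15,0.02],"twist":[-3,26,5.4]},{"offset":[-0.07,0.21,0.035],"twist":[-4.2,34.8,7.3]},{"offset":[-0.09,0.27,0.045],"twist":[-4.26,34.84,7.29]},{"offset":[-0.109,0.33,0.053],"twist":[-4.26,34.84,7.29]},{"offset":[-0.109,0.35,0.053],"twist":[-4.26,34.84,7.29]},{"offset":[-0.109,0.35,0.053],"twist":[-4.26,34.84,7.29]},{"offset":[-0.109,0.35,0.053],"twist":[-4.26,34.84,7.29]},{"offset":[-0.109,0.35,0.053],"twist":[-4.26,34.84,7.29]}]'
python3 - <<'E'
from rel import *
W=wrist();im=get_image("wrist");np.savez("p1.npz",im=im,W=W);s=get_image("scene")
o=np.zeros((590,784,3),np.uint8);o[:420,:]=cv2.resize(im[50:350],(784,420),interpolation=cv2.INTER_CUBIC)
c=cv2.resize(s[150:270,200:360],None,fx=1.4,fy=1.4,interpolation=cv2.INTER_CUBIC);o[421:421+len(c),:c.shape[1]]=c
save(o,"p1.png");print(get_obs()["tool_pos"],get_obs()["opening"])
E
```

```text
t: 15.88
tool_pos: [0.5049, -0.0009, 0.1902]
tool_rot: [-0.015, -3.134, -0.168]
contact_force: [0.6, -0.4, -0.9]
opening: 0.0138
grip_force: 41.0
[ 0.50500959 -0.00088547  0.19046642] 0.013684028731956576
```

View pics/p1.png

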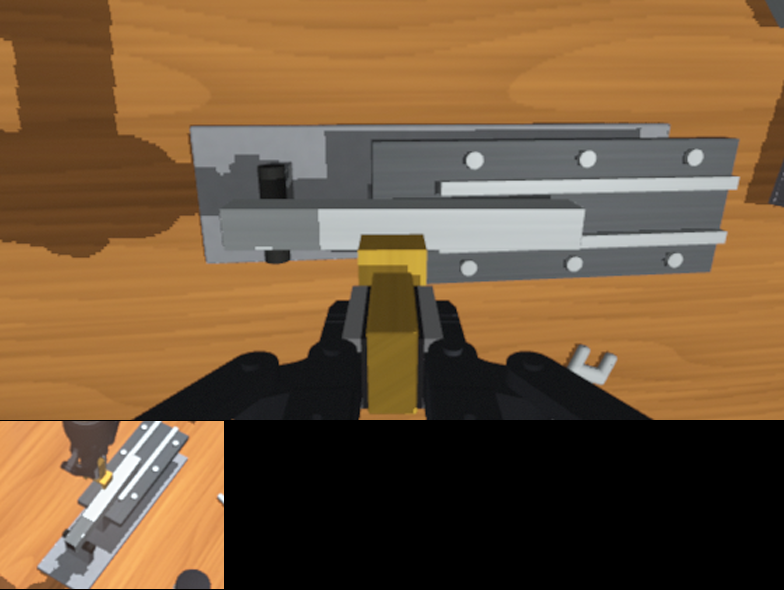

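Hover view (1.4x, crop from row 50): deck corner at the edge (372,140), deck rear corners (737,139) and (710,271), tube face rows 208 to 249 near column 395, and the bridge's robot-side edge at row 236, columns 358 to 427.

Run:
```python
from rel import *
np.set_printoptions(precision=4,suppress=True)
W=np.load("p1.npz")["W"];f=lambda u:np.array(u)/1.4+[0,50]
for k,u,z in(("edge",(372,140),.07),("dr",(737,139),.07),("dr",(710,271),.07),("tube lo x",(395,208),.094),("tube hi x",(340,249.5),.092),("bar rear",(583,208),.1105),("bar front",(221,208),.082)): print(k,atz("wrist",f(u),z,W))
o=get_obs();C=R.from_rotvec(o["tool_rot"]).as_matrix()
print(C)
for h in(.020,.023,.026):
    for dx in(0,):
        P=np.array([[-.021+dx,-.012,.018],[-.021+dx,.012,.018],[-.013+dx,-.007,.06],[-.013+dx,.007,.06],[.013,-.007,.06],[.013,.007,.06],[-.021,-.012,.012]])
        print(h,((proj("wrist",(P-[0,0,h])@np.diag([-1,1,-1.])@C.T+o["tool_pos"],W)-[0,50])*1.4).round(0).tolist())
```

```text
edge [0.4593 0.0012 0.07  ]
dr [0.4637 0.2306 0.07  ]
dr [0.5529 0.2307 0.07  ]
tube lo x [0.4939 0.0115 0.094 ]
tube hi x [ 0.5172 -0.0195  0.092 ]
bar rear [0.4934 0.1109 0.1105]
bar front [ 0.4933 -0.0839  0.082 ]
[[-0.9999  0.0098 -0.0024]
 [ 0.0095  0.9942  0.1072]
 [ 0.0034  0.1072 -0.9942]]
0.02 [[356.0, 250.0], [427.0, 250.0], [364.0, 335.0], [419.0, 335.0], [366.0, 420.0], [417.0, 420.0], [358.0, 244.0]]
0.023 [[357.0, 247.0], [426.0, 247.0], [365.0, 329.0], [418.0, 329.0], [367.0, 412.0], [417.0, 412.0], [358.0, 242.0]]
0.026 [[358.0, 244.0], [425.0, 244.0], [365.0, 324.0], [417.0, 324.0], [367.0, 405.0], [416.0, 405.0], [359.0, 239.0]]
```

```bash
python3 -m crank '[{"offset":[-0.0005,-0.004,0.035],"twist":[0,0,0]},{"offset":[-0.001,-0.0065,0.06],"twist":[0,0,0]},{"offset":[-0.001,-0.0078,0.072],"twist":[0,0,0]},{"offset":[-0.001,-0.0084,0.0775],"twist":[0,0,0]},{"offset":[-0.001,-0.0084,0.0775],"twist":[0,0,0]},{"offset":[-0.001,-0.0084,0.0775],"twist":[0,0,0]}]'
python3 - <<'E'
from rel import *
W=wrist();im=get_image("wrist");np.savez("p2.npz",im=im,W=W)
save(cv2.resize(im[120:380,60:510],(790,456),interpolation=cv2.INTER_CUBIC),"p2.png");print(get_obs()["tool_pos"])
E
```

```text
t: 16.73
tool_pos: [0.5066, -0.0001, 0.1139]
tool_rot: [-0.012, -3.136, -0.168]
contact_force: [0.4, -0.9, -0.2]
opening: 0.0135
grip_force: 41.0
[ 5.06627192e-01 -5.62363410e-05  1.13862949e-01]
```

View pics/p2.png

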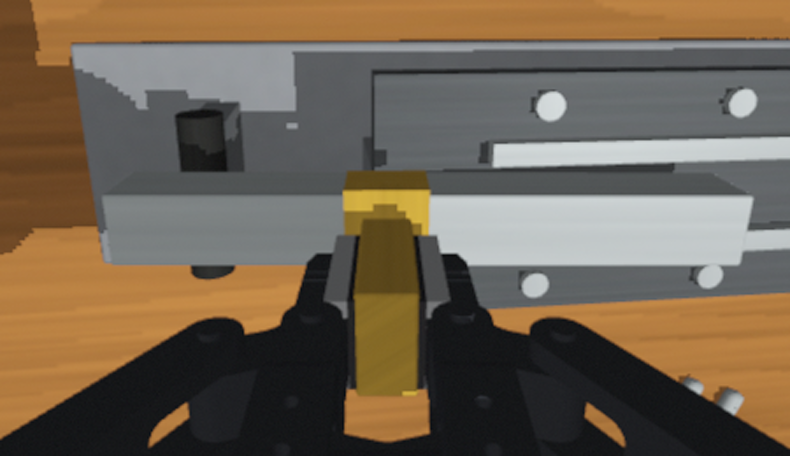

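Run:
```python
from rel import *
np.set_printoptions(precision=4,suppress=True)
W=np.load("p2.npz")["W"];f=lambda u:np.array(u)/1.7556+[60,120]
for k,u,z in(("edge",(373,70),.07),("edge",(372,160),.07),("rest",(203,140),.064),("lo@L",(300,194),.094),("hi@L",(300,264),.094),("lo@R",(480,194),.0955),("hi@R",(480,264),.0955)): print(k,atz("wrist",f(u),z,W))
o=get_obs();C=R.from_rotvec(o["tool_rot"]).as_matrix();print(o["tool_pos"])
P=np.array([[-.021,-.012,.018],[-.021,.012,.018],[-.021,-.012,.012],[-.013,-.007,.06],[.013,-.007,.06]])
print(((proj("wrist",(P-[0,0,.0225])@np.diag([-1,1,-1.])@C.T+o["tool_pos"],W)-[60,120])*1.7556).round(0).tolist())
x=C.T@np.array([-.001,-.0008,-.0075]);print(x, C@[0,0,-1])
```

```text
edge [0.4588 0.0009 0.07  ]
edge [0.4897 0.0001 0.07  ]
rest [ 0.482 -0.057  0.064]
lo@L [ 0.4922 -0.0237  0.094 ]
hi@L [ 0.5154 -0.0249  0.094 ]
lo@R [0.4943 0.0314 0.0955]
hi@R [0.5183 0.0324 0.0955]
[ 0.5066 -0.0001  0.1139]
[[342.0, 187.0], [429.0, 187.0], [344.0, 180.0], [352.0, 290.0], [354.0, 394.0]]
[ 0.001  -0.0016  0.0074] [ 0.0003 -0.1069  0.9943]
```

```bash
python3 -m crank '[{"offset":[0.002,-0.0012,0],"twist":[0,0,0]},{"offset":[0.002,-0.002,0.004],"twist":[0,0,0]},{"offset":[0.002,-0.002,0.0073],"twist":[0,0,0]},{"offset":[0.002,-0.002,0.0073],"twist":[0,0,0]},{"offset":[0.002,-0.002,0.0073],"twist":[0,0,0]}]'
python3 -m crank '[{"offset":[0,0,0.0007],"twist":[0,0,0]},{"offset":[0,0,0.0007],"twist":[0,0,0]},{"offset":[0,0,0.0007],"twist":[0,0,0]}]'
```

```text
t: 17.4
tool_pos: [0.5039, -0.0011, 0.1052]
tool_rot: [-0.012, -3.134, -0.169]
contact_force: [0.8, -0.5, 0.8]
opening: 0.0137
grip_force: 41.1
t: 17.77
tool_pos: [0.5041, -0.0011, 0.1051]
tool_rot: [-0.012, -3.135, -0.168]
contact_force: [-1.8, -0.0, 6.1]
opening: 0.0135
grip_force: 41.9
```

Contact shows as 6 N upward at the expected height. I relieve it slightly, then release with a partial opening and retreat along the tool axis.

```bash
python3 -m crank '[{"offset":[0,0,-0.0006],"twist":[0,0,0]},{"offset":[0,0,-0.0006],"twist":[0,0,0]},{"offset":[0,0,-0.0006],"twist":[0,0,0]}]' - 20
python3 -m crank '[{"offset":[0,0,0],"twist":[0,0,0]},{"offset":[0,0,0],"twist":[0,0,0]},{"offset":[0,0,0],"twist":[0,0,0]},{"offset":[0,0,0],"twist":[0,0,0]}]' 0.5
python3 -m crank '[{"offset":[0,0,-0.01],"twist":[0,0,0]},{"offset":[0,0,-0.03],"twist":[0,0,0]},{"offset":[0,0,-0.065],"twist":[0,0,0]},{"offset":[0,0,-0.11],"twist":[0,0,0]},{"offset":[0,0,-0.11],"twist":[0,0,0]},{"offset":[0,0,-0.11],"twist":[0,0,0]}]'
python3 - <<'E'
from rel import *
W=wrist();im=get_image("wrist");np.savez("p3.npz",im=im,W=W)
save(cv2.resize(im[100:340,100:500],(790,474),interpolation=cv2.INTER_CUBIC),"p3.png");print(get_obs()["tool_pos"])
E
```

```text
t: 18.15
tool_pos: [0.5039, -0.0011, 0.1052]
tool_rot: [-0.012, -3.135, -0.169]
contact_force: [0.1, -0.3, 3.6]
opening: 0.0136
grip_force: 41.4
t: 18.65
tool_pos: [0.5037, -0.0011, 0.105]
tool_rot: [-0.012, -3.134, -0.169]
contact_force: [0.9, 0.3, -0.7]
opening: 0.0427
grip_force: 0.0
t: 19.4
tool_pos: [0.504, -0.0129, 0.2146]
tool_rot: [-0.012, -3.135, -0.168]
contact_force: [-0.2, 0.3, -0.5]
opening: 0.0424
grip_force: 0.0
[ 0.50343756 -0.01276664  0.21353488]
```

View pics/p3.png

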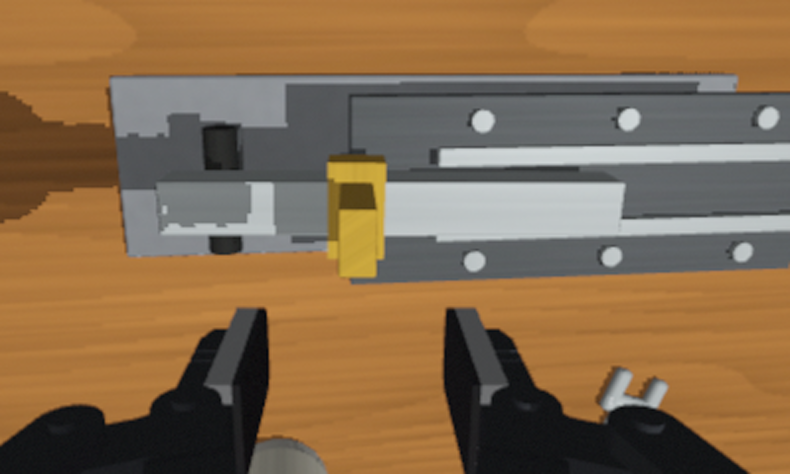

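The marker sits astride the tube and released: bridge columns 328–385, edge line at column ~350.5 (rows 95 and 282), and the tube's front still on the rest. Quantifying.

Run:
```python
from fit import *
W=wrist();im=get_image("wrist");r=cut_out("marker","wrist")[0];print(r["confidence"])
f=lambda u:np.array(u)/1.975+[100,100]
for k,u,z in(("edge",(350,95),.07),("edge",(351,282),.07)): print(k,atz("wrist",f(u),z,np.load("p3.npz")["W"]))
mk=lambda v:(np.array([v[0],v[1],.082]),(R.from_euler("z",v[2])*R.from_euler("x",v[3])).as_matrix())
q=fit([("wrist",W,up(r["region"]))],[.505,.001,0,.1],mk,(.004,.004,.05,.05));print(q.x,q.fun)
# tube top-face rear/front under tipped vs level hypotheses
for c in((622,182),(612,238),(158,235),(158,183)):
    print([atz("wrist",f(c),z,W)[:2].round(4).tolist() for z in(.094,.084,.104)])
```

```text
0.84
edge [0.4596 0.0009 0.07  ]
edge [0.5494 0.0003 0.07  ]
[ 0.5044  0.0005 -0.0244  0.0849] 0.0792821521864504
[[0.4969, 0.1196], [0.4994, 0.1252], [0.4943, 0.114]]
[[0.523, 0.1179], [0.5265, 0.1234], [0.5194, 0.1123]]
[[0.5127, -0.083], [0.5158, -0.0851], [0.5095, -0.0809]]
[[0.4904, -0.0809], [0.4927, -0.0829], [0.4881, -0.0789]]
```

```bash
python3 -c "
from station import *
print(finish_job())"
```

```text
the job is handed in; nothing more can be done
None
```

I nudged the tube in 2 mm steps until it just tipped onto the rest, then set the brass marker astride it, measured within about 1 mm of directly above the fulcrum edge, let go with the arm clear and handed the job in at about 20 s of 72 s; the hand-in returned no verdict.

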